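Roll-check three roller carriages and reject the one that wobbles

ROBOT

A 6-joint arm with a two-finger parallel gripper is mounted at the origin on the work surface. World frame = base frame: x ahead of the robot, y to its left, z up, the work surface at z = 0. Lengths are in mm, angles in rad, forces in N, time in s.
With the tool pointing down it reaches from about 275 to 1000 mm from the base axis. Payload 8.4 kg.
Tool frame: the origin (TCP) lies at the very end of the fingers, on their centre line; the grasp point (between the pads) lies 19 mm behind it (r.tcp_to_grasp is the distance from the TCP to the grasp point, in mm); z points along the fingers, y is the line along which they close (so a half turn about z gives the same grasp; the last joint's range is limited). The gripper opens to 85 mm and grips with 20 to 120 N. Pads are 22 mm wide; open, the fingers measure 114 mm over their backs; the gripper's body (76 mm by 85 mm) begins 54 mm behind the grasp point. The pads swing forward as they close: fully open they stand 13 mm farther back than shut.
Start: joints at [-1.187, 0.353, 1.633, -0, 1.155, -0.002], TCP at [235.187, -579.064, 231.281] pointing down, gripper open.
Joint ranges: [-2.63, 2.63], [-0.92, 2.1], [0.06, 2.66], [-1.3, 4.44], [0, 2.69], [-3.02, 3.02]. Speed limits (rad/s): [2.22, 2.22, 2.79, 3.14, 3.14, 3.14].

INTERFACE

Orientations are given as [roll, pitch, yaw] about the fixed x, y, z axes, in that order (R = Rz(yaw) Ry(pitch) Rx(roll)).
In Python, from rig import r gives the robot as it stands. The module is installed in compiled form; this text tells all that it offers.
- The arm moves only by the tool play_rows, never from a script. Its argument "rows" is a list of rows, each an object with "dp": the shift along the tool's x, y, z in units of 40 mm (1.0 is 40 mm), a list of three; "turn": the turn, a rotation vector about the tool's x, y, z in units of 6 degrees (1.0 is 6 degrees), a list of three; "fingers": the closure, from 0 (fully open) to 1 (shut). In form: [{"dp": [tx, ty, tz], "turn": [wx, wy, wz], "fingers": fingers}, ...]. A call has 1 to 5 rows; each row shifts and turns the commanded pose from where the row before left it, along the tool's axes as they then stand; what a row does not reach is not made up. A row lasts 1/12 s, in which the tool goes at most 41.7 mm and 7.16 degrees, less where a joint would pass 70% of its speed; a pose out of reach is approached as far as the arm can. A call is refused whole if a number of a shift passes 1 or a number of a turn 1, either way. A call with a gripper value outside its range is refused whole. The fingers move at their own pace and stop on an object; "force" is the grip in N (left out, the last holds). Time passes only in rows, so rows that do not move let the fingers close. It gives the time, the measured TCP pose, the force, the opening and the grip force at its end, in the units of the state.
- r.sense(): the state, without advancing time (a new reading comes with each control period).
- r.grab_frame(name): name is "scene" or "top"; returns a dict with "pixels" (400x640x3 uint8, red, green, blue), "fx", "fy", "cx", "cy" (pixels), "pose" (4x4, takes a point from camera to world coordinates). Camera axes: x right, y down, z forward; pixel columns grow to the right and rows downward; lengths in mm; the calibration is good to about 2 mm. A picture is of the moment at which its call begins. There is no depth.
- r.sign_off(): hands the job in; it is judged then, once.
The state is a dict: "clock": time; "qpos": joint angles; "qvel": joint speeds; "joint_efforts": joint torques, N m; "eef_pos": TCP position; "tcp_rot": TCP orientation; "contact_force": force on the tool from outside, world axes, zero at the start; "wrist_torque": the same for the moment, N m; "opening": opening from 0.0 (shut) to 1.0 (fully open); "grasp_force": force on a finger pad.
Only numpy, scipy, OpenCV 4.12 (cv2) and the standard library are available. Lean on these libraries where they do the work, as an engineer would, in place of code of your own. Each camera call takes 0.05 s, during which the arm holds its last target. There are 200 camera calls.

TASK

Check the three roller carriages for run-out: roll each of them across the stone plate, away from the robot, until its nose is within 35 mm of the metal strip along the far edge, without picking it up off the stone, and feel which one bobs; never let a carriage bear on the plate with more than 30 N. Once all three stand at the strip, stand the one that bobs upright in the grey tray without dropping it; the two true ones stay at the strip, never lifted, and the bottle, test block and eyepiece are left alone.

Things in the scene. Friction and masses are not known exactly. Their poses are not given: they have to be found in the camera images.
- plate: fixed stone plate, flat, top 30 mm above the table. Origin: centre of its underside at table level; x points across it away from the robot; the stone runs from x = -155 to +115 mm and y = -165 to +165 mm. A metal stop strip at x = 115 to 123 mm stands 8 mm above the stone. Carriages start at x = -75 to -55 mm, in lanes y = -105, 0, +105 mm (+-6), and touch the strip at x = 99 mm.
- carriage_a: one of three like roller carriages, 0.55 kg: metal frame (x -50 to +14, y +-21, 44 mm high), steel roller 32 mm across and 30 mm wide in front, white foot at x -44 mm, grey grip rib on top (x +-20, y +-8 mm, 44 to 82 mm up). Origin under the roller's axle at sole level; x to the nose, along the plate's x. In one, any of them, the roller sits 2 mm off its axle: it bobs +-2 mm each turn (100 mm).
- carriage_b: one of three like roller carriages, 0.55 kg: metal frame (x -50 to +14, y +-21, 44 mm high), steel roller 32 mm across and 30 mm wide in front, white foot at x -44 mm, grey grip rib on top (x +-20, y +-8 mm, 44 to 82 mm up). Origin under the roller's axle at sole level; x to the nose, along the plate's x. In one, any of them, the roller sits 2 mm off its axle: it bobs +-2 mm each turn (100 mm).
- carriage_c: one of three like roller carriages, 0.55 kg: metal frame (x -50 to +14, y +-21, 44 mm high), steel roller 32 mm across and 30 mm wide in front, white foot at x -44 mm, grey grip rib on top (x +-20, y +-8 mm, 44 to 82 mm up). Origin under the roller's axle at sole level; x to the nose, along the plate's x. In one, any of them, the roller sits 2 mm off its axle: it bobs +-2 mm each turn (100 mm).
- tray: fixed open grey plastic tray for rejects, 140 x 130 mm outside (x, y), 30 mm high, walls and floor 4 to 5 mm thick. Origin at the centre of its underside, on the table. It stands to the left or the right of the plate. (On feel: moved at a fixed height, a true carriage bears on the stone within a few N all the way; the bobbing one climbs or hangs by tens of N per mm.)
- bottle: loose amber bottle with white cap, 66 mm diameter, 140 mm high, origin at the centre of its base; to stay where it is, on the other side of the plate from the tray.
- test_block: loose steel hardness test block, a disc 64 mm in diameter and 16 mm high, origin at the centre of its underside; to stay where it is, beside the plate, at its near corner.
- eyepiece: loose black microscope eyepiece standing on end, 42 mm diameter, 45 mm high, origin at the centre of its underside; to stay where it is, beside the plate, at its near corner.

How it is judged:
By the outcome, as a careful person would: the job done as asked, in the order asked, and still so for the second after the job is handed in, with the robot touching nothing.
It also fails if it takes over 72 s, if anything falls off the work surface, if the arm or the gripper's body presses on something with over 40 N, if the wrist force passes 120 N, or if a joint passes its speed limit or range.

## Working session

There is one attempt and no reset: what is moved stays moved. The work goes in short steps, Python scripts to look and compute and a tool call to move; the robot and the scene stay as the last step left them, time stands still between calls to the robot, and variables do not carry over. Pictures are saved under pics/ and viewed, at most 10 in all, crops included, and the job is handed in when it is done.

Besides the shell and the picture viewer there is one more tool, called by a JSON object that holds its "op" and its "data", one argument or row to a line. play_rows: Moves the arm, as the interface text tells. Its arguments: {"type":"object","properties":{"rows":{"type":"array"},"force":{"type":"number"}},"required":["rows"]}

```bash
mkdir -p pics; python3 - <<'E'
from rig import r
import cv2,numpy as np
for n in("top","scene"):
    f=r.grab_frame(n); cv2.imwrite(f"pics/{n}0.png",f["pixels"][:,:,::-1]); print(n,f["fx"],f["fy"],f["cx"],f["cy"],np.round(f["pose"],4).tolist())
print(r.sense(),r.tcp_to_grasp)
E
```

```text
top 406.1032352433949 406.1032352433949 316.79830157576606 197.96448882190086 [[0.0168, -0.9991, 0.0379, 428.7931], [-0.9999, -0.0167, 0.003, 4.2091], [-0.0023, -0.0379, -0.9993, 888.2918], [0.0, 0.0, 0.0, 1.0]]
scene 500.4849414987822 500.4849414987822 323.9780818061457 196.53020445069362 [[-0.6473, 0.4576, -0.6096, 1144.291], [0.7622, 0.4002, -0.5089, 536.49], [0.0111, -0.794, -0.6078, 685.7881], [0.0, 0.0, 0.0, 1.0]]
{'clock': 0.1, 'qpos': array([-1.18741872e+00,  3.53579268e-01,  1.63409682e+00,  1.07980608e-05,
        1.15519246e+00, -2.43422268e-03]), 'qvel': array([-0.00207074, -0.00263575, -0.00271908, -0.00011817, -0.00074012,
        0.0007382 ]), 'joint_efforts': array([-4.92017170e-04, -6.06360698e+01, -3.42820501e+01,  1.89556360e-06,
        4.00856356e-03, -3.51372273e-05]), 'eef_pos': array([ 235.01075812, -578.6505177 ,  230.62065979]), 'tcp_rot': array([-3.14031678e+00, -1.29790669e-05,  3.85807451e-01]), 'contact_force': array([ 1.1751783 , -0.28844039,  0.65212432]), 'wrist_torque': array([ 0.0397945 ,  0.01653666, -0.03890517]), 'grasp_force': 0.0, 'opening': 0.9982175177788974} 18.700000000000003
```

View pics/top0.png

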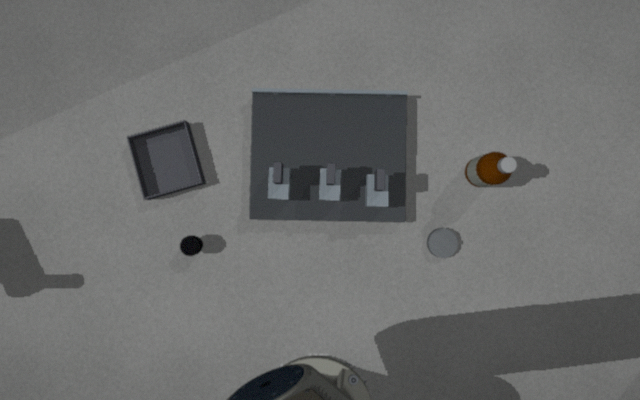

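View pics/scene0.png

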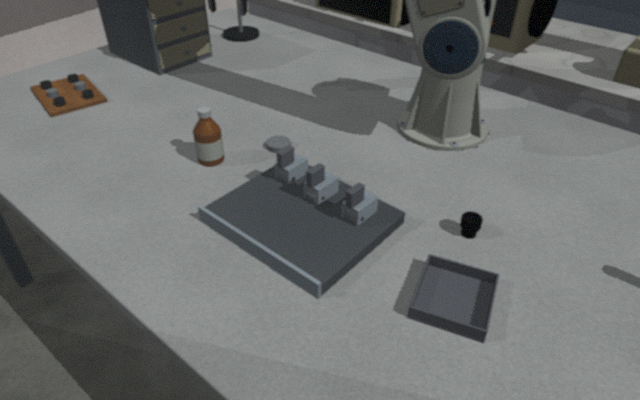

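Plate corners in the top view are about (253,92), (407,95), (406,221) and (250,219). The ribs are near (278,173), (331,175) and (380,180), and the tray is on the left (+y) near (167,160). I'll zoom in for precision.

```bash
python3 - <<'E'
import cv2
a=cv2.imread("pics/top0.png")
b=cv2.convertScaleAbs(a,alpha=1.8)
cv2.imwrite("pics/c1.png",cv2.resize(b[80:230,245:415],None,fx=4.5,fy=4,interpolation=cv2.INTER_CUBIC)[:, :765])
cv2.imwrite("pics/c2.png",cv2.resize(b[110:210,120:220],None,fx=5,fy=5,interpolation=cv2.INTER_CUBIC))
E
```

```text
(no output)
```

View pics/c1.png

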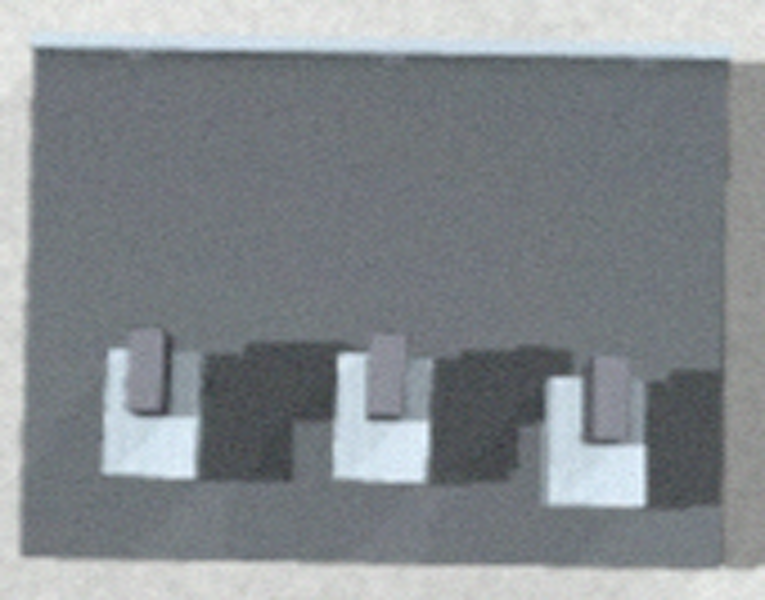

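View pics/c2.png

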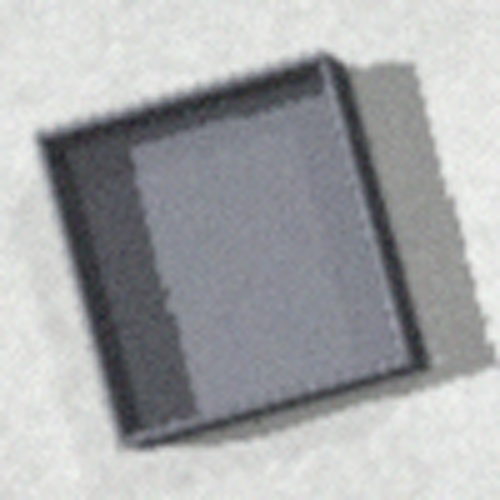

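```bash
cat > h.py <<'E'
import numpy as np
from rig import r
T=np.array([[0.0168,-0.9991,0.0379,428.7931],[-0.9999,-0.0167,0.003,4.2091],[-0.0023,-0.0379,-0.9993,888.2918]])
def px(u,v,z):
    d=T[:,:3]@np.array([(u-316.798)/406.103,(v-197.964)/406.103,1]); return T[:,3]+d*(z-T[2,3])/d[2]
E
python3 - <<'E'
from h import *
c1=lambda u,v,z:px(245+(u+.5)/4.5-.5,80+(v+.5)/4-.5,z)
c2=lambda u,v,z:px(120+u/5-.4,110+v/5-.4,z)
print("ribs",[c1(u,v,112).round(1) for u,v in((149,370),(387,375),(611,397))])
P=[c1(u,v,30) for u,v in((22,555),(722,565),(730,58),(34,48))]
print("plate",np.round(P,1).tolist())
for a,b in((0,1),(3,2),(0,3),(1,2)):
    d=P[b]-P[a];print(np.degrees(np.arctan2(d[1],d[0])),np.linalg.norm(d))
Q=[c2(u,v,30) for u,v in((42,132),(328,57),(428,367),(124,446))]
print("tray",np.round(Q,1).tolist(),np.mean(Q,0))
for a,b in((0,1),(3,2),(0,3),(1,2)):
    d=Q[b]-Q[a];print(np.degrees(np.arctan2(d[1],d[0])),np.linalg.norm(d))
E
```

```text
ribs [array([506.6,  82.3, 112. ]), array([505.8, -19.1, 112. ]), array([ 496.9, -114.7,  112. ])]
plate [[415.8, 148.2, 30.0], [416.1, -180.2, 30.0], [686.3, -181.7, 30.0], [686.4, 148.7, 30.0]]
-89.95494207243622 328.34355634511024
-90.01279373471641 330.3655544595658
0.11540106681337627 270.5586317775533
-0.31319597241617975 270.2301396658851
tray [[586.7, 411.0, 30.0], [620.8, 290.1, 30.0], [489.1, 243.8, 30.0], [453.5, 371.7, 30.0]] [537.51819805 329.14059117  30.        ]
-74.22528343049284 125.68932382655002
-74.42203843697625 132.73887543737322
-163.53554225858548 138.872047208137
-160.64356520007198 139.59047240980263
```

Plate origin is at about world (571,-16) with yaw about 0. Rib centres are (507,82), (506,-19) and (497,-115). The tray is centred near (537,329) with yaw about 17°. I'll align yaw and go to the right lane first.

{"op": "play_rows", "data": {
  "rows": [
    {"dp": [0,0,0],"turn": [0,0,0.921],"fingers": 0.4},
    {"dp": [0,0,0],"turn": [0,0,0.921],"fingers": 0.4},
    {"dp": [0,0,0],"turn": [0,0,0.921],"fingers": 0.4},
    {"dp": [0,0,0],"turn": [0,0,0.921],"fingers": 0.4},
    {"dp": [0.47,-0.83,0],"turn": [0,0,0],"fingers": 0.4}
  ],
  "force": 20
}}

```text
clock: 0.52
eef_pos: [252.2, -549.5, 231.0]
tcp_rot: [3.139, 0.001, -0.009]
contact_force: [0.6, 1.2, 0.2]
opening: 0.601
grasp_force: 0.0
```

{"op": "play_rows", "data": {
  "rows": [
    {"dp": [0.47,-0.83,0],"turn": [0,0,0],"fingers": 0.4},
    {"dp": [0.47,-0.83,0],"turn": [0,0,0],"fingers": 0.4},
    {"dp": [0.47,-0.83,0],"turn": [0,0,0],"fingers": 0.4},
    {"dp": [0.47,-0.83,0],"turn": [0,0,0],"fingers": 0.4},
    {"dp": [0.47,-0.83,0],"turn": [0,0,0],"fingers": 0.4}
  ]
}}

```text
clock: 0.93
eef_pos: [348.3, -378.1, 231.0]
tcp_rot: [-3.141, 0.0, -0.0]
contact_force: [1.4, -0.4, -0.0]
opening: 0.598
grasp_force: 0.0
```

{"op": "play_rows", "data": {
  "rows": [
    {"dp": [0.47,-0.83,0],"turn": [0,0,0],"fingers": 0.4},
    {"dp": [0.47,-0.83,0],"turn": [0,0,0],"fingers": 0.4},
    {"dp": [0.47,-0.83,0],"turn": [0,0,0],"fingers": 0.4},
    {"dp": [0.47,-0.83,0],"turn": [0,0,0],"fingers": 0.4},
    {"dp": [0.47,-0.83,0],"turn": [0,0,0],"fingers": 0.4}
  ]
}}

```text
clock: 1.35
eef_pos: [442.3, -212.0, 231.2]
tcp_rot: [-3.142, 0.0, -0.0]
contact_force: [1.0, -0.7, 0.2]
opening: 0.602
grasp_force: 0.0
```

{"op": "play_rows", "data": {
  "rows": [
    {"dp": [0.46,-0.81,0],"turn": [0,0,0],"fingers": 0.4},
    {"dp": [0.46,-0.81,0],"turn": [0,0,0],"fingers": 0.4},
    {"dp": [0.45,-0.8,0.2],"turn": [0,0,0],"fingers": 0.5},
    {"dp": [0,0,0.9],"turn": [0,0,0],"fingers": 0.5},
    {"dp": [0,0,0.9],"turn": [0,0,0],"fingers": 0.5}
  ]
}}

```text
clock: 1.77
eef_pos: [499.1, -115.3, 151.7]
tcp_rot: [3.141, -0.005, 0.004]
contact_force: [0.4, -1.2, -0.2]
opening: 0.501
grasp_force: 0.0
```

{"op": "play_rows", "data": {
  "rows": [
    {"dp": [0,0,0.9],"turn": [0,0,0],"fingers": 0.5},
    {"dp": [0,0,0.6],"turn": [0,0,0],"fingers": 0.5},
    {"dp": [0,0,0],"turn": [0,0,0],"fingers": 0.5},
    {"dp": [0,0,0],"turn": [0,0,0],"fingers": 0.5}
  ]
}}

```text
clock: 2.1
eef_pos: [495.8, -116.8, 90.5]
tcp_rot: [-3.141, 0.003, -0.0]
contact_force: [-0.8, -0.2, 0.7]
opening: 0.497
grasp_force: 0.0
```

```bash
python3 - <<'E'
from rig import r
import cv2
s=r.grab_frame("scene")["pixels"][:,:,::-1];cv2.imwrite("pics/s1.png",cv2.resize(s[100:300,200:420],None,fx=3,fy=3))
print(r.sense()["contact_force"],r.sense()["eef_pos"])
E
```

```text
[0.52030091 0.08710291 0.68778204] [ 497.05468974 -117.15831639   91.86561943]
```

View pics/s1.png

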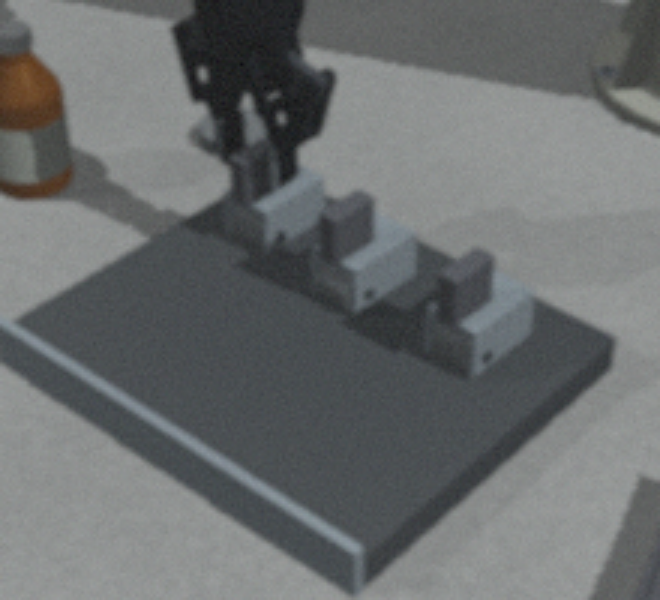

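The picture shows the fingers straddling the right-hand rib, around crop pixel (255,165). I'll lower a little and close.

{"op": "play_rows", "data": {
  "rows": [
    {"dp": [0,-0.04,0.2],"turn": [0,0,0],"fingers": 0.6},
    {"dp": [0,0,0],"turn": [0,0,0],"fingers": 0.8},
    {"dp": [0,0,0],"turn": [0,0,0],"fingers": 1},
    {"dp": [0,0,0],"turn": [0,0,0],"fingers": 1},
    {"dp": [0,0,0],"turn": [0,0,0],"fingers": 1}
  ],
  "force": 20
}}

```text
clock: 2.57
eef_pos: [497.4, -115.6, 84.1]
tcp_rot: [3.141, -0.002, -0.0]
contact_force: [0.9, 0.4, 3.2]
opening: 0.184
grasp_force: 24.8
```

{"op": "play_rows", "data": {
  "rows": [
    {"dp": [0.1,0,0],"turn": [0,0,0],"fingers": 1}
  ]
}}

```text
clock: 2.65
eef_pos: [500.7, -115.6, 84.1]
tcp_rot: [3.141, -0.0, -0.0]
contact_force: [-0.1, 0.6, 4.2]
opening: 0.184
grasp_force: 25.0
```

{"op": "play_rows", "data": {
  "rows": [
    {"dp": [0.15,0,0],"turn": [0,0,0],"fingers": 1}
  ]
}}

```text
clock: 2.73
eef_pos: [507.0, -115.6, 84.1]
tcp_rot: [3.141, -0.001, -0.0]
contact_force: [-0.9, -0.9, 4.3]
opening: 0.178
grasp_force: 25.0
```

{"op": "play_rows", "data": {
  "rows": [
    {"dp": [0.2,0,0],"turn": [0,0,0],"fingers": 1}
  ]
}}

```text
clock: 2.82
eef_pos: [515.1, -115.6, 84.1]
tcp_rot: [3.141, -0.001, -0.0]
contact_force: [-0.5, 0.1, 4.9]
opening: 0.184
grasp_force: 25.0
```

{"op": "play_rows", "data": {
  "rows": [
    {"dp": [0.2,0,0],"turn": [0,0,0],"fingers": 1}
  ]
}}

```text
clock: 2.9
eef_pos: [523.5, -115.6, 84.1]
tcp_rot: [3.141, -0.001, -0.0]
contact_force: [-0.9, -0.5, 6.0]
opening: 0.185
grasp_force: 25.1
```

{"op": "play_rows", "data": {
  "rows": [
    {"dp": [0.2,0,0],"turn": [0,0,0],"fingers": 1},
    {"dp": [0.2,0,0],"turn": [0,0,0],"fingers": 1}
  ]
}}

```text
clock: 3.07
eef_pos: [539.7, -115.6, 84.1]
tcp_rot: [3.141, -0.001, 0.0]
contact_force: [-1.0, -0.1, 6.0]
opening: 0.18
grasp_force: 25.2
```

{"op": "play_rows", "data": {
  "rows": [
    {"dp": [0.2,0,0],"turn": [0,0,0],"fingers": 1},
    {"dp": [0.2,0,0],"turn": [0,0,0],"fingers": 1}
  ]
}}

```text
clock: 3.23
eef_pos: [555.8, -115.6, 84.1]
tcp_rot: [3.141, -0.001, -0.0]
contact_force: [-0.9, -0.4, 6.5]
opening: 0.184
grasp_force: 25.2
```

{"op": "play_rows", "data": {
  "rows": [
    {"dp": [0.2,0,0],"turn": [0,0,0],"fingers": 1},
    {"dp": [0.2,0,0],"turn": [0,0,0],"fingers": 1}
  ]
}}

```text
clock: 3.4
eef_pos: [571.7, -115.6, 84.1]
tcp_rot: [3.141, -0.001, -0.0]
contact_force: [-0.6, -0.9, 5.8]
opening: 0.184
grasp_force: 25.1
```

{"op": "play_rows", "data": {
  "rows": [
    {"dp": [0.4,0,0],"turn": [0,0,0],"fingers": 1},
    {"dp": [0.4,0,0],"turn": [0,0,0],"fingers": 1},
    {"dp": [0.4,0,0],"turn": [0,0,0],"fingers": 1}
  ]
}}

```text
clock: 3.65
eef_pos: [619.9, -115.7, 84.1]
tcp_rot: [3.141, -0.001, -0.0]
contact_force: [-1.4, -0.5, 5.7]
opening: 0.179
grasp_force: 25.0
```

{"op": "play_rows", "data": {
  "rows": [
    {"dp": [0.4,0,0],"turn": [0,0,0],"fingers": 1},
    {"dp": [0.3,0,0],"turn": [0,0,0],"fingers": 1},
    {"dp": [0.2,0,0],"turn": [0,0,0],"fingers": 1},
    {"dp": [0,0,0],"turn": [0,0,0],"fingers": 1}
  ]
}}

```text
clock: 3.98
eef_pos: [657.5, -115.7, 84.2]
tcp_rot: [3.141, -0.004, 0.0]
contact_force: [3.0, -1.1, 5.6]
opening: 0.183
grasp_force: 25.1
```

{"op": "play_rows", "data": {
  "rows": [
    {"dp": [0,0,0],"turn": [0,0,0],"fingers": 0.7},
    {"dp": [0,0,0],"turn": [0,0,0],"fingers": 0.4},
    {"dp": [0,0,0],"turn": [0,0,0],"fingers": 0.4},
    {"dp": [0,0,-0.6],"turn": [0,0,0],"fingers": 0.4},
    {"dp": [0,0,-0.8],"turn": [0,0,0],"fingers": 0.4}
  ]
}}

```text
clock: 4.4
eef_pos: [651.6, -115.0, 136.5]
tcp_rot: [-3.14, 0.007, -0.0]
contact_force: [0.9, -1.1, -1.2]
opening: 0.6
grasp_force: 0.0
```

{"op": "play_rows", "data": {
  "rows": [
    {"dp": [-0.75,-0.48,0],"turn": [0,0,0],"fingers": 0.5},
    {"dp": [-0.75,-0.48,0],"turn": [0,0,0],"fingers": 0.5},
    {"dp": [-0.75,-0.48,0],"turn": [0,0,0],"fingers": 0.5},
    {"dp": [-0.75,-0.48,0],"turn": [0,0,0],"fingers": 0.5},
    {"dp": [-0.75,-0.48,0],"turn": [0,0,0],"fingers": 0.5}
  ]
}}

```text
clock: 4.82
eef_pos: [502.3, -18.9, 139.0]
tcp_rot: [-3.141, 0.001, -0.0]
contact_force: [0.4, 0.7, 0.5]
opening: 0.5
grasp_force: 0.0
```

{"op": "play_rows", "data": {
  "rows": [
    {"dp": [0,0,0],"turn": [0,0,0],"fingers": 0.5},
    {"dp": [0,0,0],"turn": [0,0,0],"fingers": 0.5}
  ]
}}

```text
clock: 4.98
eef_pos: [502.5, -18.7, 139.2]
tcp_rot: [-3.142, 0.001, 0.001]
contact_force: [0.5, 0.4, 0.6]
opening: 0.499
grasp_force: 0.0
```

Down 55 mm to 84 and x +3.5, then close.

{"op": "play_rows", "data": {
  "rows": [
    {"dp": [0.08,0,0.8],"turn": [0,0,0],"fingers": 0.5},
    {"dp": [0,0,0.58],"turn": [0,0,0],"fingers": 0.5},
    {"dp": [0,0,0],"turn": [0,0,0],"fingers": 0.7},
    {"dp": [0,0,0],"turn": [0,0,0],"fingers": 0.8},
    {"dp": [0,0,0],"turn": [0,0,0],"fingers": 1}
  ]
}}

```text
clock: 5.4
eef_pos: [508.5, -19.8, 84.6]
tcp_rot: [3.142, -0.0, -0.0]
contact_force: [-0.7, 0.4, -4.0]
opening: 0.184
grasp_force: 25.0
```

{"op": "play_rows", "data": {
  "rows": [
    {"dp": [0,0,0],"turn": [0,0,0],"fingers": 1},
    {"dp": [0,0,0],"turn": [0,0,0],"fingers": 1}
  ]
}}

```text
clock: 5.57
eef_pos: [508.6, -19.6, 84.9]
tcp_rot: [3.142, -0.001, -0.0]
contact_force: [0.5, -0.8, -3.5]
opening: 0.18
grasp_force: 25.0
```

{"op": "play_rows", "data": {
  "rows": [
    {"dp": [0.1,0,0],"turn": [0,0,0],"fingers": 1}
  ]
}}

```text
clock: 5.65
eef_pos: [512.0, -19.6, 85.1]
tcp_rot: [3.141, -0.001, 0.0]
contact_force: [-1.7, -0.7, 7.6]
opening: 0.183
grasp_force: 26.5
```

{"op": "play_rows", "data": {
  "rows": [
    {"dp": [0.1,0,0],"turn": [0,0,0],"fingers": 1}
  ]
}}

```text
clock: 5.73
eef_pos: [517.2, -19.6, 85.4]
tcp_rot: [3.141, -0.002, -0.0]
contact_force: [-0.5, -1.7, 6.2]
opening: 0.184
grasp_force: 26.5
```

{"op": "play_rows", "data": {
  "rows": [
    {"dp": [0.1,0,0],"turn": [0,0,0],"fingers": 1}
  ]
}}

```text
clock: 5.82
eef_pos: [521.7, -19.6, 85.6]
tcp_rot: [3.141, -0.003, 0.0]
contact_force: [0.1, -0.8, 6.2]
opening: 0.184
grasp_force: 26.6
```

{"op": "play_rows", "data": {
  "rows": [
    {"dp": [0.1,0,0],"turn": [0,0,0],"fingers": 1}
  ]
}}

```text
clock: 5.9
eef_pos: [525.9, -19.6, 85.7]
tcp_rot: [3.141, -0.003, 0.0]
contact_force: [-0.6, -0.1, 6.4]
opening: 0.182
grasp_force: 26.5
```

{"op": "play_rows", "data": {
  "rows": [
    {"dp": [0.1,0,0],"turn": [0,0,0],"fingers": 1}
  ]
}}

```text
clock: 5.98
eef_pos: [530.0, -19.6, 85.7]
tcp_rot: [3.141, -0.003, 0.0]
contact_force: [0.2, -0.0, 3.9]
opening: 0.185
grasp_force: 26.3
```

{"op": "play_rows", "data": {
  "rows": [
    {"dp": [0.1,0,0],"turn": [0,0,0],"fingers": 1}
  ]
}}

```text
clock: 6.07
eef_pos: [533.9, -19.6, 85.5]
tcp_rot: [3.141, -0.003, 0.0]
contact_force: [-0.5, -0.9, 5.4]
opening: 0.184
grasp_force: 26.3
```

{"op": "play_rows", "data": {
  "rows": [
    {"dp": [0.1,0,0],"turn": [0,0,0],"fingers": 1}
  ]
}}

```text
clock: 6.15
eef_pos: [537.7, -19.6, 85.3]
tcp_rot: [3.141, -0.003, 0.0]
contact_force: [-0.1, -1.3, 3.1]
opening: 0.18
grasp_force: 26.2
```

The middle carriage bobs: the arm is carried up about 1 mm and is now sinking, with the crest near x=528. I'll follow the bob in height to keep the bearing light.

{"op": "play_rows", "data": {
  "rows": [
    {"dp": [0.1,0,0.008],"turn": [0,0,0],"fingers": 1},
    {"dp": [0.1,0,0.01],"turn": [0,0,0],"fingers": 1}
  ]
}}

```text
clock: 6.32
eef_pos: [545.8, -19.6, 84.5]
tcp_rot: [3.141, -0.003, 0.0]
contact_force: [0.9, -1.1, 6.4]
opening: 0.182
grasp_force: 26.6
```

{"op": "play_rows", "data": {
  "rows": [
    {"dp": [0.1,0,0.012],"turn": [0,0,0],"fingers": 1},
    {"dp": [0.1,0,0.012],"turn": [0,0,0],"fingers": 1}
  ]
}}

```text
clock: 6.48
eef_pos: [553.7, -19.6, 83.6]
tcp_rot: [3.141, -0.003, 0.0]
contact_force: [-1.4, -1.6, 11.8]
opening: 0.187
grasp_force: 27.3
```

{"op": "play_rows", "data": {
  "rows": [
    {"dp": [0.1,0,0.004],"turn": [0,0,0],"fingers": 1},
    {"dp": [0.1,0,0.006],"turn": [0,0,0],"fingers": 1}
  ]
}}

```text
clock: 6.65
eef_pos: [560.5, -19.7, 82.8]
tcp_rot: [3.141, -0.0, 0.0]
contact_force: [-1.9, -2.7, 6.4]
opening: 0.183
grasp_force: 26.6
```

{"op": "play_rows", "data": {
  "rows": [
    {"dp": [0.1,0,0.006],"turn": [0,0,0],"fingers": 1},
    {"dp": [0.1,0,0.006],"turn": [0,0,0],"fingers": 1}
  ]
}}

```text
clock: 6.82
eef_pos: [568.1, -19.7, 82.0]
tcp_rot: [3.141, 0.001, 0.0]
contact_force: [-2.8, -2.0, 5.7]
opening: 0.18
grasp_force: 26.5
```

{"op": "play_rows", "data": {
  "rows": [
    {"dp": [0.1,0,0.004],"turn": [0,0,0],"fingers": 1},
    {"dp": [0.1,0,0.002],"turn": [0,0,0],"fingers": 1}
  ]
}}

```text
clock: 6.98
eef_pos: [575.9, -19.6, 81.5]
tcp_rot: [3.141, 0.001, 0.0]
contact_force: [-3.0, -1.7, 5.1]
opening: 0.184
grasp_force: 26.4
```

{"op": "play_rows", "data": {
  "rows": [
    {"dp": [0.1,0,-0.002],"turn": [0,0,0],"fingers": 1},
    {"dp": [0.1,0,-0.004],"turn": [0,0,0],"fingers": 1}
  ]
}}

```text
clock: 7.15
eef_pos: [584.1, -19.6, 81.6]
tcp_rot: [3.141, 0.0, 0.0]
contact_force: [-1.1, -3.2, 4.7]
opening: 0.18
grasp_force: 26.4
```

{"op": "play_rows", "data": {
  "rows": [
    {"dp": [0.1,0,-0.008],"turn": [0,0,0],"fingers": 1},
    {"dp": [0.1,0,-0.009],"turn": [0,0,0],"fingers": 1}
  ]
}}

```text
clock: 7.32
eef_pos: [592.9, -19.6, 82.3]
tcp_rot: [3.141, -0.001, 0.0]
contact_force: [-1.6, -2.5, 3.3]
opening: 0.187
grasp_force: 26.3
```

Tracking matches the model. Now the climb.

{"op": "play_rows", "data": {
  "rows": [
    {"dp": [0.1,0,-0.011],"turn": [0,0,0],"fingers": 1},
    {"dp": [0.1,0,-0.012],"turn": [0,0,0],"fingers": 1}
  ]
}}

```text
clock: 7.48
eef_pos: [600.7, -19.6, 83.3]
tcp_rot: [3.141, -0.0, 0.0]
contact_force: [-1.7, -3.1, 4.2]
opening: 0.186
grasp_force: 26.4
```

{"op": "play_rows", "data": {
  "rows": [
    {"dp": [0.1,0,-0.012],"turn": [0,0,0],"fingers": 1},
    {"dp": [0.1,0,-0.012],"turn": [0,0,0],"fingers": 1}
  ]
}}

```text
clock: 7.65
eef_pos: [608.6, -19.5, 84.3]
tcp_rot: [3.141, -0.0, 0.0]
contact_force: [-0.9, -3.0, 3.8]
opening: 0.183
grasp_force: 26.3
```

{"op": "play_rows", "data": {
  "rows": [
    {"dp": [0.1,0,-0.01],"turn": [0,0,0],"fingers": 1},
    {"dp": [0.1,0,-0.008],"turn": [0,0,0],"fingers": 1}
  ]
}}

```text
clock: 7.82
eef_pos: [616.6, -19.5, 85.0]
tcp_rot: [3.141, -0.0, 0.0]
contact_force: [-0.9, -3.5, 3.7]
opening: 0.183
grasp_force: 26.4
```

{"op": "play_rows", "data": {
  "rows": [
    {"dp": [0.1,0,-0.005],"turn": [0,0,0],"fingers": 1},
    {"dp": [0.1,0,-0.003],"turn": [0,0,0],"fingers": 1},
    {"dp": [0.1,0,0.0],"turn": [0,0,0],"fingers": 1},
    {"dp": [0.1,0,0.003],"turn": [0,0,0],"fingers": 1}
  ]
}}

```text
clock: 8.15
eef_pos: [633.0, -19.5, 85.4]
tcp_rot: [3.141, -0.001, 0.0]
contact_force: [-0.1, -2.9, 4.9]
opening: 0.181
grasp_force: 26.6
```

{"op": "play_rows", "data": {
  "rows": [
    {"dp": [0.1,0,0.006],"turn": [0,0,0],"fingers": 1},
    {"dp": [0.1,0,0.008],"turn": [0,0,0],"fingers": 1},
    {"dp": [0.1,0,0.01],"turn": [0,0,0],"fingers": 1},
    {"dp": [0.1,0,0.011],"turn": [0,0,0],"fingers": 1}
  ]
}}

```text
clock: 8.48
eef_pos: [649.4, -19.5, 84.2]
tcp_rot: [3.141, -0.002, 0.0]
contact_force: [0.7, -3.3, 5.6]
opening: 0.181
grasp_force: 26.7
```

{"op": "play_rows", "data": {
  "rows": [
    {"dp": [0.1,0,0.012],"turn": [0,0,0],"fingers": 1},
    {"dp": [0,0,0],"turn": [0,0,0],"fingers": 1}
  ]
}}

```text
clock: 8.65
eef_pos: [654.0, -19.5, 83.7]
tcp_rot: [3.141, -0.003, -0.0]
contact_force: [1.9, -3.0, 6.8]
opening: 0.183
grasp_force: 26.7
```

{"op": "play_rows", "data": {
  "rows": [
    {"dp": [0,0,0],"turn": [0,0,0],"fingers": 0.7},
    {"dp": [0,0,0],"turn": [0,0,0],"fingers": 0.4},
    {"dp": [0,0,0],"turn": [0,0,0],"fingers": 0.4},
    {"dp": [0,0,-0.6],"turn": [0,0,0],"fingers": 0.4},
    {"dp": [0,0,-0.8],"turn": [0,0,0],"fingers": 0.4}
  ]
}}

```text
clock: 9.07
eef_pos: [649.2, -19.0, 136.3]
tcp_rot: [-3.141, 0.007, 0.0]
contact_force: [1.5, -0.5, -0.4]
opening: 0.6
grasp_force: 0.0
```

{"op": "play_rows", "data": {
  "rows": [
    {"dp": [-0.73,-0.51,0],"turn": [0,0,0],"fingers": 0.5},
    {"dp": [-0.73,-0.51,0],"turn": [0,0,0],"fingers": 0.5},
    {"dp": [-0.73,-0.51,0],"turn": [0,0,0],"fingers": 0.5},
    {"dp": [-0.73,-0.51,0],"turn": [0,0,0],"fingers": 0.5},
    {"dp": [-0.73,-0.51,0],"turn": [0,0,0],"fingers": 0.5}
  ]
}}

```text
clock: 9.48
eef_pos: [503.9, 83.3, 138.8]
tcp_rot: [-3.141, 0.001, -0.0]
contact_force: [0.2, 0.3, 0.6]
opening: 0.499
grasp_force: 0.0
```

{"op": "play_rows", "data": {
  "rows": [
    {"dp": [0,0,0],"turn": [0,0,0],"fingers": 0.5},
    {"dp": [0,0,0],"turn": [0,0,0],"fingers": 0.5}
  ]
}}

```text
clock: 9.65
eef_pos: [504.3, 83.5, 139.1]
tcp_rot: [-3.141, 0.001, 0.002]
contact_force: [1.1, 0.6, 0.7]
opening: 0.497
grasp_force: 0.0
```

{"op": "play_rows", "data": {
  "rows": [
    {"dp": [0.05,0.03,0.8],"turn": [0,0,0],"fingers": 0.5},
    {"dp": [0,0,0.58],"turn": [0,0,0],"fingers": 0.5},
    {"dp": [0,0,0],"turn": [0,0,0],"fingers": 0.7},
    {"dp": [0,0,0],"turn": [0,0,0],"fingers": 0.8},
    {"dp": [0,0,0],"turn": [0,0,0],"fingers": 1}
  ]
}}

```text
clock: 10.07
eef_pos: [508.7, 81.1, 84.4]
tcp_rot: [3.142, -0.0, -0.0]
contact_force: [0.1, -0.2, -5.0]
opening: 0.179
grasp_force: 21.5
```

{"op": "play_rows", "data": {
  "rows": [
    {"dp": [0,0,0],"turn": [0,0,0],"fingers": 1},
    {"dp": [0,0,0],"turn": [0,0,0],"fingers": 1}
  ]
}}

```text
clock: 10.23
eef_pos: [508.5, 81.3, 84.7]
tcp_rot: [-3.141, -0.001, -0.0]
contact_force: [-0.1, -0.2, -6.7]
opening: 0.185
grasp_force: 21.5
```

{"op": "play_rows", "data": {
  "rows": [
    {"dp": [0.1,0,0],"turn": [0,0,0],"fingers": 1},
    {"dp": [0.1,0,0],"turn": [0,0,0],"fingers": 1}
  ]
}}

```text
clock: 10.4
eef_pos: [516.4, 81.3, 84.4]
tcp_rot: [-3.142, -0.001, 0.0]
contact_force: [0.9, 0.0, -6.0]
opening: 0.185
grasp_force: 21.4
```

{"op": "play_rows", "data": {
  "rows": [
    {"dp": [0.2,0,0],"turn": [0,0,0],"fingers": 1}
  ]
}}

```text
clock: 10.48
eef_pos: [524.0, 81.3, 84.2]
tcp_rot: [3.142, 0.0, 0.0]
contact_force: [-0.4, -0.4, -4.6]
opening: 0.182
grasp_force: 21.5
```

The carriage may be nearly hanging (about -5 N), so I'll ease down slightly.

{"op": "play_rows", "data": {
  "rows": [
    {"dp": [0.0,0,0.012],"turn": [0,0,0],"fingers": 1}
  ]
}}

```text
clock: 10.57
eef_pos: [526.5, 81.5, 84.1]
tcp_rot: [-3.141, -0.003, -0.0]
contact_force: [4.7, 0.2, 1.8]
opening: 0.183
grasp_force: 22.6
```

{"op": "play_rows", "data": {
  "rows": [
    {"dp": [0.0,0,0.012],"turn": [0,0,0],"fingers": 1}
  ]
}}

```text
clock: 10.65
eef_pos: [526.7, 81.6, 84.0]
tcp_rot: [-3.141, -0.004, -0.0]
contact_force: [3.5, -1.0, 6.2]
opening: 0.181
grasp_force: 23.1
```

{"op": "play_rows", "data": {
  "rows": [
    {"dp": [0.1,0,0],"turn": [0,0,0],"fingers": 1},
    {"dp": [0.1,0,0],"turn": [0,0,0],"fingers": 1}
  ]
}}

```text
clock: 10.82
eef_pos: [531.9, 81.5, 83.6]
tcp_rot: [-3.141, 0.001, -0.0]
contact_force: [-1.8, 0.3, 6.5]
opening: 0.182
grasp_force: 23.2
```

{"op": "play_rows", "data": {
  "rows": [
    {"dp": [0.2,0,0],"turn": [0,0,0],"fingers": 1},
    {"dp": [0.2,0,0],"turn": [0,0,0],"fingers": 1}
  ]
}}

```text
clock: 10.98
eef_pos: [548.0, 81.5, 83.6]
tcp_rot: [-3.141, 0.001, -0.0]
contact_force: [-1.1, -0.1, 5.6]
opening: 0.182
grasp_force: 23.1
```

{"op": "play_rows", "data": {
  "rows": [
    {"dp": [0.2,0,0],"turn": [0,0,0],"fingers": 1},
    {"dp": [0.2,0,0],"turn": [0,0,0],"fingers": 1}
  ]
}}

```text
clock: 11.15
eef_pos: [564.2, 81.5, 83.6]
tcp_rot: [-3.141, 0.001, -0.0]
contact_force: [-1.5, -0.3, 6.8]
opening: 0.181
grasp_force: 23.2
```

{"op": "play_rows", "data": {
  "rows": [
    {"dp": [0.2,0,0],"turn": [0,0,0],"fingers": 1},
    {"dp": [0.2,0,0],"turn": [0,0,0],"fingers": 1}
  ]
}}

```text
clock: 11.32
eef_pos: [580.2, 81.5, 83.6]
tcp_rot: [-3.141, 0.001, -0.0]
contact_force: [-2.4, 1.2, 6.4]
opening: 0.186
grasp_force: 23.2
```

True as well. Finish the roll and release.

{"op": "play_rows", "data": {
  "rows": [
    {"dp": [0.35,0,0],"turn": [0,0,0],"fingers": 1},
    {"dp": [0.35,0,0],"turn": [0,0,0],"fingers": 1},
    {"dp": [0.35,0,0],"turn": [0,0,0],"fingers": 1}
  ]
}}

```text
clock: 11.57
eef_pos: [622.3, 81.5, 83.6]
tcp_rot: [-3.141, 0.001, 0.0]
contact_force: [-2.3, 0.3, 5.4]
opening: 0.179
grasp_force: 23.1
```

{"op": "play_rows", "data": {
  "rows": [
    {"dp": [0.35,0,0],"turn": [0,0,0],"fingers": 1},
    {"dp": [0.3,0,0],"turn": [0,0,0],"fingers": 1},
    {"dp": [0.15,0,0],"turn": [0,0,0],"fingers": 1},
    {"dp": [0,0,0],"turn": [0,0,0],"fingers": 1}
  ]
}}

```text
clock: 11.9
eef_pos: [655.9, 81.5, 83.8]
tcp_rot: [-3.141, -0.002, -0.0]
contact_force: [3.9, 1.2, 3.8]
opening: 0.182
grasp_force: 22.9
```

{"op": "play_rows", "data": {
  "rows": [
    {"dp": [0,0,0],"turn": [0,0,0],"fingers": 0.7},
    {"dp": [0,0,0],"turn": [0,0,0],"fingers": 0.4},
    {"dp": [0,0,0],"turn": [0,0,0],"fingers": 0.4},
    {"dp": [0,0,-0.6],"turn": [0,0,0],"fingers": 0.4},
    {"dp": [0,0,-0.8],"turn": [0,0,0],"fingers": 0.4}
  ]
}}

```text
clock: 12.32
eef_pos: [651.1, 81.0, 136.3]
tcp_rot: [3.141, 0.007, 0.0]
contact_force: [0.3, 0.6, 0.2]
opening: 0.602
grasp_force: 0.0
```

```bash
python3 - <<'E'
from rig import r
import cv2
s=r.grab_frame("scene")["pixels"][:,:,::-1];cv2.imwrite("pics/s2.png",cv2.resize(s[100:320,180:440],None,fx=2.5,fy=2.5))
E
```

```text
(no output)
```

View pics/s2.png

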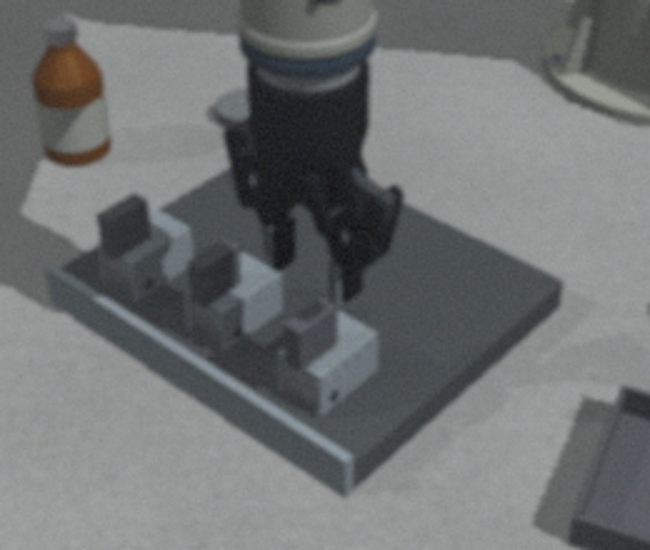

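All three stand at the strip. The ribs are near crop pixels (125,225), (215,275) and (310,330). Now I'll regrip the middle one more firmly.

{"op": "play_rows", "data": {
  "rows": [
    {"dp": [0,0.85,0],"turn": [0,0,0],"fingers": 0.5},
    {"dp": [0.03,0.85,0],"turn": [0,0,0],"fingers": 0.5},
    {"dp": [0.0,0.82,0],"turn": [0,0,0],"fingers": 0.5},
    {"dp": [0,0,0],"turn": [0,0,0],"fingers": 0.5},
    {"dp": [0,0,0],"turn": [0,0,0],"fingers": 0.5}
  ]
}}

```text
clock: 12.78
eef_pos: [654.8, -21.0, 138.9]
tcp_rot: [-3.142, 0.0, -0.003]
contact_force: [-0.0, 0.3, 0.1]
opening: 0.499
grasp_force: 0.0
```

{"op": "play_rows", "data": {
  "rows": [
    {"dp": [0,0,0.7],"turn": [0,0,0],"fingers": 0.5},
    {"dp": [0,0,0.6],"turn": [0,0,0],"fingers": 0.5},
    {"dp": [0,0,0],"turn": [0,0,0],"fingers": 0.7},
    {"dp": [0,0,0],"turn": [0,0,0],"fingers": 0.8}
  ]
}}

```text
clock: 13.12
eef_pos: [653.9, -18.4, 85.9]
tcp_rot: [-3.141, 0.003, 0.001]
contact_force: [-0.4, 0.4, 0.2]
opening: 0.226
grasp_force: 0.0
```

{"op": "play_rows", "data": {
  "rows": [
    {"dp": [0,0,0],"turn": [0,0,0],"fingers": 1},
    {"dp": [0,0,0],"turn": [0,0,0],"fingers": 1},
    {"dp": [0,0,0],"turn": [0,0,0],"fingers": 1}
  ],
  "force": 50
}}

```text
clock: 13.37
eef_pos: [655.7, -19.1, 88.0]
tcp_rot: [-3.141, -0.001, 0.0]
contact_force: [-0.6, 0.1, -3.5]
opening: 0.18
grasp_force: 52.5
```

{"op": "play_rows", "data": {
  "rows": [
    {"dp": [0,0,-0.2],"turn": [0,0,0],"fingers": 1},
    {"dp": [0,0,-0.6],"turn": [0,0,0],"fingers": 1},
    {"dp": [0,0,-0.8],"turn": [0,0,0],"fingers": 1},
    {"dp": [0,0,-0.8],"turn": [0,0,0],"fingers": 1},
    {"dp": [0,0,-0.5],"turn": [0,0,0],"fingers": 1}
  ]
}}

```text
clock: 13.78
eef_pos: [656.3, -19.5, 207.4]
tcp_rot: [3.141, -0.004, -0.0]
contact_force: [0.4, 0.1, -4.1]
opening: 0.179
grasp_force: 52.5
```

{"op": "play_rows", "data": {
  "rows": [
    {"dp": [-0.1,-0.3,0],"turn": [0,0,0],"fingers": 1},
    {"dp": [-0.25,-0.7,0],"turn": [0,0,0],"fingers": 1},
    {"dp": [-0.25,-0.8,0],"turn": [0,0,0],"fingers": 1},
    {"dp": [-0.25,-0.8,0],"turn": [0,0,0],"fingers": 1},
    {"dp": [-0.25,-0.8,0],"turn": [0,0,0],"fingers": 1}
  ]
}}

```text
clock: 14.2
eef_pos: [609.6, 118.0, 202.5]
tcp_rot: [-3.142, 0.001, -0.001]
contact_force: [-0.0, 0.5, -4.9]
opening: 0.177
grasp_force: 52.4
```

{"op": "play_rows", "data": {
  "rows": [
    {"dp": [-0.25,-0.8,0],"turn": [0,0,0],"fingers": 1},
    {"dp": [-0.25,-0.8,0],"turn": [0,0,0],"fingers": 1},
    {"dp": [-0.25,-0.8,0],"turn": [0,0,0],"fingers": 1},
    {"dp": [-0.25,-0.8,0],"turn": [0,0,0],"fingers": 1},
    {"dp": [-0.25,-0.8,0],"turn": [0,0,0],"fingers": 1}
  ]
}}

```text
clock: 14.62
eef_pos: [559.4, 278.2, 202.5]
tcp_rot: [3.141, 0.001, 0.0]
contact_force: [0.3, -0.2, -4.8]
opening: 0.179
grasp_force: 52.4
```

{"op": "play_rows", "data": {
  "rows": [
    {"dp": [-0.15,-0.7,0],"turn": [0,0,0],"fingers": 1},
    {"dp": [0,-0.4,0],"turn": [0,0,0],"fingers": 1},
    {"dp": [0,0,0],"turn": [0,0,0],"fingers": 1},
    {"dp": [0,0,0],"turn": [0,0,0],"fingers": 1}
  ]
}}

```text
clock: 14.95
eef_pos: [554.5, 321.1, 202.4]
tcp_rot: [3.141, 0.001, 0.002]
contact_force: [-0.6, -0.3, -6.1]
opening: 0.177
grasp_force: 52.3
```

```bash
python3 - <<'E'
from rig import r
import cv2
s=r.grab_frame("scene")["pixels"][:,:,::-1];cv2.imwrite("pics/s3.png",cv2.resize(s[120:380,200:520],None,fx=2.3,fy=2.3))
print(r.sense()["eef_pos"],r.sense()["contact_force"])
E
```

```text
[554.77650819 320.18619114 202.48058103] [-0.26990599 -0.3022493  -3.5908703 ]
```

View pics/s3.png

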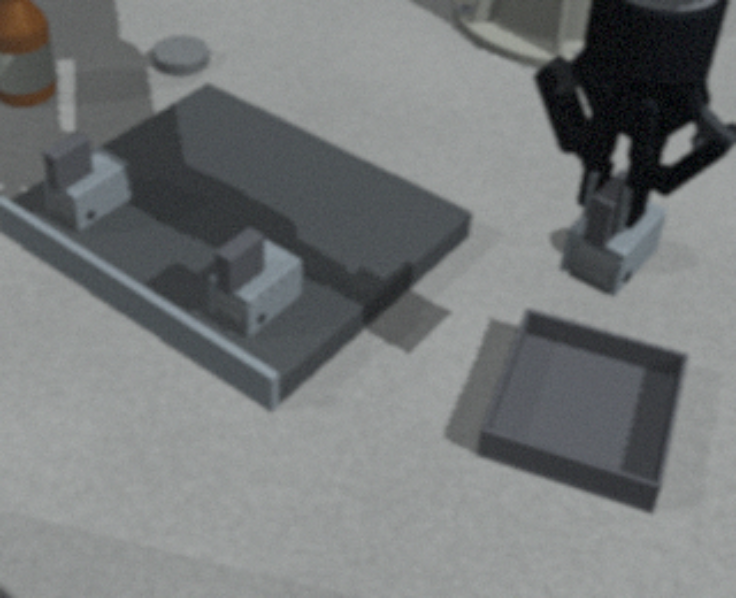

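The carriage hangs level above the tray (crop tray centre about (580,410)). Lowering.

{"op": "play_rows", "data": {
  "rows": [
    {"dp": [0,-0.2,0.6],"turn": [0,0,0],"fingers": 1},
    {"dp": [0,0,0.8],"turn": [0,0,0],"fingers": 1},
    {"dp": [0,0,0.8],"turn": [0,0,0],"fingers": 1},
    {"dp": [0,0,0.5],"turn": [0,0,0],"fingers": 1},
    {"dp": [0,0,0.3],"turn": [0,0,0],"fingers": 1}
  ]
}}

```text
clock: 15.42
eef_pos: [553.9, 326.1, 79.9]
tcp_rot: [3.139, 0.004, -0.001]
contact_force: [-0.7, -0.3, -5.1]
opening: 0.178
grasp_force: 52.2
```

{"op": "play_rows", "data": {
  "rows": [
    {"dp": [0,0,0.15],"turn": [0,0,0],"fingers": 1},
    {"dp": [0,0,0],"turn": [0,0,0],"fingers": 1},
    {"dp": [0,0,0],"turn": [0,0,0],"fingers": 1}
  ]
}}

```text
clock: 15.67
eef_pos: [556.0, 328.5, 78.0]
tcp_rot: [-3.141, -0.001, -0.001]
contact_force: [-0.6, 0.6, -4.8]
opening: 0.172
grasp_force: 52.2
```

Settled at 78, with contact expected near 63.

{"op": "play_rows", "data": {
  "rows": [
    {"dp": [0,0,0.15],"turn": [0,0,0],"fingers": 1},
    {"dp": [0,0,0.1],"turn": [0,0,0],"fingers": 1},
    {"dp": [0,0,0.05],"turn": [0,0,0],"fingers": 1},
    {"dp": [0,0,0],"turn": [0,0,0],"fingers": 1}
  ]
}}

```text
clock: 16.0
eef_pos: [555.0, 328.5, 64.8]
tcp_rot: [3.141, 0.0, 0.0]
contact_force: [-0.7, -1.1, -5.0]
opening: 0.176
grasp_force: 52.4
```

{"op": "play_rows", "data": {
  "rows": [
    {"dp": [0,0,0.03],"turn": [0,0,0],"fingers": 1},
    {"dp": [0,0,0.0],"turn": [0,0,0],"fingers": 1}
  ]
}}

```text
clock: 16.17
eef_pos: [555.2, 328.6, 63.8]
tcp_rot: [-3.142, -0.0, 0.0]
contact_force: [-0.6, 0.6, -4.6]
opening: 0.178
grasp_force: 52.4
```

{"op": "play_rows", "data": {
  "rows": [
    {"dp": [0,0,0.03],"turn": [0,0,0],"fingers": 1},
    {"dp": [0,0,0.0],"turn": [0,0,0],"fingers": 1}
  ]
}}

```text
clock: 16.33
eef_pos: [555.2, 328.6, 62.5]
tcp_rot: [-3.142, -0.0, 0.0]
contact_force: [0.4, 0.7, -4.6]
opening: 0.172
grasp_force: 52.5
```

{"op": "play_rows", "data": {
  "rows": [
    {"dp": [0,0,0.02],"turn": [0,0,0],"fingers": 1},
    {"dp": [0,0,0.0],"turn": [0,0,0],"fingers": 1}
  ]
}}

```text
clock: 16.5
eef_pos: [555.7, 328.6, 62.4]
tcp_rot: [-3.141, -0.001, 0.0]
contact_force: [0.3, -1.8, -0.6]
opening: 0.17
grasp_force: 53.1
```

{"op": "play_rows", "data": {
  "rows": [
    {"dp": [0,0,0.02],"turn": [0,0,0],"fingers": 1},
    {"dp": [0,0,0.0],"turn": [0,0,0],"fingers": 1}
  ]
}}

```text
clock: 16.67
eef_pos: [556.3, 328.8, 62.3]
tcp_rot: [-3.141, -0.002, 0.0]
contact_force: [-0.0, -3.1, 7.4]
opening: 0.178
grasp_force: 54.1
```

Seated on the tray floor. Release, retreat and look.

{"op": "play_rows", "data": {
  "rows": [
    {"dp": [0,0,0],"turn": [0,0,0],"fingers": 0.8},
    {"dp": [0,0,0],"turn": [0,0,0],"fingers": 0.5},
    {"dp": [0,0,0],"turn": [0,0,0],"fingers": 0.5},
    {"dp": [0,0,-0.4],"turn": [0,0,0],"fingers": 0.5},
    {"dp": [0,0,-0.8],"turn": [0,0,0],"fingers": 0.5}
  ]
}}

```text
clock: 17.08
eef_pos: [552.6, 327.2, 105.6]
tcp_rot: [3.138, 0.006, 0.0]
contact_force: [-0.6, 0.3, 1.2]
opening: 0.503
grasp_force: 0.0
```

{"op": "play_rows", "data": {
  "rows": [
    {"dp": [0,0,-0.8],"turn": [0,0,0],"fingers": 0.5},
    {"dp": [0,0,-0.8],"turn": [0,0,0],"fingers": 0.5},
    {"dp": [-0.8,0,0],"turn": [0,0,0],"fingers": 0.5},
    {"dp": [-0.8,0,0],"turn": [0,0,0],"fingers": 0.5},
    {"dp": [-0.8,0,0],"turn": [0,0,0],"fingers": 0.5}
  ]
}}

```text
clock: 17.5
eef_pos: [458.4, 328.6, 173.5]
tcp_rot: [-3.141, -0.001, -0.001]
contact_force: [-0.5, 0.2, -0.6]
opening: 0.5
grasp_force: 0.0
```

```bash
python3 - <<'E'
from rig import r
import cv2
s=r.grab_frame("top")["pixels"][:,:,::-1];cv2.imwrite("pics/t4.png",cv2.convertScaleAbs(cv2.resize(s[70:270,110:520],None,fx=1.9,fy=1.9),alpha=1.5))
s=r.grab_frame("scene")["pixels"][:,:,::-1];cv2.imwrite("pics/s4.png",cv2.resize(s[120:380,200:520],None,fx=2.3,fy=2.3))
E
```

```text
(no output)
```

View pics/s4.png

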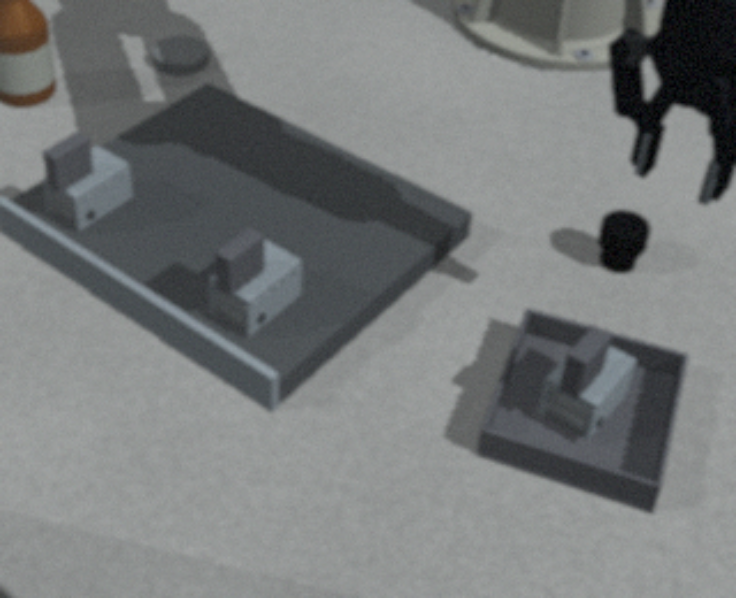

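View pics/t4.png

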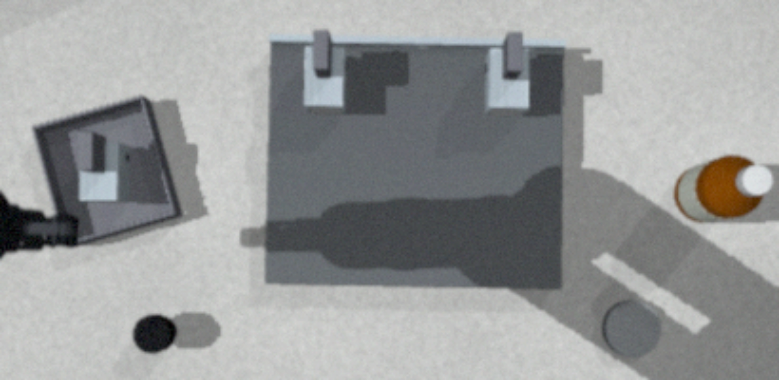

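The bobber stands upright in the tray at about (590,380) in the scene crop. The two true carriages are at the strip, around (85,185) and (255,285) in the same crop. The other items are undisturbed.

```bash
python3 -c "
from rig import r
print(r.sign_off())"
```

```text
the job is handed in; nothing more can be done
None
```

The middle-lane carriage bobs and now stands upright in the grey tray. The two true ones are at the strip, the left one having hung at about its own weight early in its roll (possible lift of about 0.1 mm, eased down at once), and the job is handed in at about 17.6 s.

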